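# Open the label printer's battery cover

### The job

The label printer on the packing bench needs new batteries. Squeeze the release tab on its battery cover all the way in towards the fixed grip beside it, swing the cover up out of its frame until it stands about upright, and let go of it so that it stays open by itself. Leave the cover of the battery charger next to it shut.

Things in the scene. Friction and masses are not known exactly. Their poses are not given: they have to be found in the camera images.
- printer_pull (a point): Grasp point of the printer cover's pull: two upright fins side by side near the cover's free edge (18 mm beyond, -x), each 24 long (x), 34 high. Fixed grip at -y, outer face 18 from here; release tab at +y, outer face 26 away, 18 when pressed. 24 above the cover's top, 104 above the bench. Shut: x runs to the hinge, away from the robot; y along the hinge; z up. Moves with the cover. Yaw within 20 degrees.
- printer_cover (a joint): Angle of the printer's cover (grey plate 100x84x5 mm, flush in the top), rad: 0 shut, 1.57 upright, 1.75 stop. Hinge axis: parallel to y, 82 along +x from and 24 below the shut pull; the pull rises and goes over away from the robot. Stiff hinge, 2 to 3 N at the pull, stays where left. A catch holds it until the tab is in 6 mm. Pinched along y by fingers pointing down, it turns in the grip.
- printer_tab (a joint): Travel of that release tab, m: 0 at rest, 0.008 fully in, towards the fixed grip (-y); spring 1.5 N rising to 5.5 N, returns when let go. A pinch along y, 44 closing to 36 mm, presses it. The printer: fixed grey box 230x150x80 mm; across its far end a black round roll housing 60 in diameter, standing 30 above the top, and a white label coming out. Nothing else stands on top within 60 mm of the pull.
- charger_cover (a joint): Angle of the charger's cover, rad: 0 shut; it must stay shut. The charger is a grey box of the same size with the same cover, tab and grip, beside the printer on either side, but with two black battery packs standing 45 mm tall at its far end instead of the round housing.

How it is judged:
By the outcome, as a careful person would: the job done as asked, in the order asked, and still so for the second after the job is handed in, with the robot touching nothing.
It also fails if it takes over 38 s, if anything falls off the work surface, if the arm or the gripper's body presses on something with over 40 N, if the wrist force passes 120 N, or if a joint passes its speed limit or range.

### The arm

A 6-joint arm with a two-finger parallel gripper is mounted at the origin on the work surface. World frame = base frame: x ahead of the robot, y to its left, z up, the work surface at z = 0. Lengths are in m, angles in rad, forces in N, time in s.
With the tool pointing down it reaches from about 0.225 to 0.875 m from the base axis. Payload 3.4 kg.
Tool frame: the origin (TCP) lies between the finger pads; the fingertips stand 14 mm ahead of it and the grasp point (between the pads) lies 5 mm behind it; z points along the fingers, y is the direction in which the jaws open and shut (so a half turn about z gives the same grasp; the last joint's range is limited). The gripper opens to 85 mm and grips with 20 to 120 N. Pads are 22 mm wide; open, the fingers measure 114 mm over their backs; the gripper's body (76 mm by 85 mm) begins 54 mm behind the grasp point. The pads swing forward as they close: fully open they stand 13 mm farther back than shut.
Start: joints at [-1.315, 0.276, 1.505, -0, 1.361, -0.121], TCP at [0.212, -0.535, 0.245] pointing down, gripper open.
Joint ranges: [-2.89, 2.89], [-0.75, 2.08], [0.22, 2.7], [-1.18, 4.32], [0.11, 2.71], [-2.7, 2.7]. Speed limits (rad/s): [2.57, 2.57, 3.14, 3.14, 3.14, 3.14].

### API

Orientations are given as a unit quaternion [w, x, y, z].
In Python, from rig import manip, get_image, job gives the robot as it stands. The module is installed in compiled form; this text tells all that it offers.
- The arm moves only by the tool step_arm, never from a script. Its argument "moves" is one flat list of numbers, 5 for each row, row after row: the shift along the tool's x, y, z as a fraction of full scale, then the turn about the tool's z as a fraction of full scale, then the gripper's target within -1 to 1 (shut at 1, half-way at 0, fully open at -1). In form: [dx, dy, dz, twist, hand, dx, dy, dz, twist, hand, ...]. A call has 1 to 5 rows; each row is the pose to reach, as a shift and turn from the pose commanded when the call began, along the tool's axes at that moment, turning the shorter way round; what a row does not reach only later rows make up. Full scale, the value 1, is 500 mm for a shift and pi rad for a turn. A row lasts 1/10 s, in which the tool goes at most 50 mm and 8.59 degrees, less where a joint would pass 70% of its speed; a pose out of reach is approached as far as the arm can. A call with a number of a shift or a turn outside -1 to 1 is refused whole. A call with a gripper value outside its range is refused whole. The fingers move at their own pace and stop on an object; "force" is the grip in N (left out, the last holds). Time passes only in rows, so rows that repeat a pose let the fingers close. It gives the time, the measured TCP pose, the force and the opening at its end, in the units of the state.
- manip.get_state(): the state, without advancing time (a new reading comes with each control period).
- get_image(name): name is "scene" or "top"; returns a dict with "frame" (420x560x3 uint8, blue, green, red), "fx", "fy", "cx", "cy" (pixels), "rvec" (rotation vector, rad) and "tvec" (3), from world to camera coordinates, as OpenCV has them. Camera axes: x right, y down, z forward; pixel columns grow to the right and rows downward; lengths in m; the calibration is good to about 2 mm. A picture is of the moment at which its call begins. There is no depth.
- job.sign_off(): hands the job in, once; it reports no verdict.
The state is a dict: "clock": time; "qpos": joint angles; "qd": joint speeds; "effort": joint torques, N m; "position": TCP position; "ee_rot": TCP orientation; "contact_force": force on the tool from outside, world axes, zero at the start; "moment": the same for the moment, N m; "width": finger opening in m.
Only numpy, scipy, OpenCV 4.12 (cv2) and the standard library are available. Lean on these libraries where they do the work, as an engineer would, in place of code of your own. Each camera call takes 0.05 s, during which the arm holds its last target. There are 200 camera calls.

## Working session

There is one attempt and no reset: what is moved stays moved. The work goes in short steps, Python scripts to look and compute and a tool call to move; the robot and the scene stay as the last step left them, time stands still between calls to the robot, and variables do not carry over. Pictures are saved under pics/ and viewed, about 8 in all and at most 12, crops included, and the job is handed in when it is done.

Besides the shell and the picture viewer there is one more tool, called after "Call:" as name(argument=value, ...), one argument or row to a line, values as JSON. step_arm: Moves the arm, as the interface text tells. Its arguments: {"type":"object","properties":{"moves":{"type":"array","items":{"type":"number","minimum":-1,"maximum":1}},"force":{"type":"number"}},"required":["moves"]}

```bash
mkdir -p pics
cat > h.py <<'E'
import numpy as np, cv2
from rig import manip, get_image, job
def snap(n, f):
    d=get_image(n); cv2.imwrite(f,d['frame']); np.save(f+'.npy',{k:v for k,v in d.items()},allow_pickle=True); return d
def load(f): return np.load(f+'.npy',allow_pickle=True).item()
def K(d): return np.array([[d['fx'],0,d['cx']],[0,d['fy'],d['cy']],[0,0,1.]])
def proj(d,P): return cv2.projectPoints(np.atleast_2d(np.float64(P)),np.float64(d['rvec']),np.float64(d['tvec']),K(d),None)[0][:,0]
def ray(d,uv,z):
    R=cv2.Rodrigues(np.float64(d['rvec']))[0]; t=np.float64(d['tvec']).ravel(); c=-R.T@t
    v=R.T@np.linalg.solve(K(d),[uv[0],uv[1],1]); return c+v*(z-c[2])/v[2]
E
python3 - <<'E'
from h import *
for n in('scene','top'):
    d=snap(n,f'pics/{n}1.png'); R=cv2.Rodrigues(np.float64(d['rvec']))[0]; print(n,-R.T@np.ravel(d['tvec']),d['fx'])
s=manip.get_state(); print({k:np.round(v,3) for k,v in s.items()})
E
```

```text
scene [ 1.00209995 -0.17188239  0.66838981] 388.42093791201887
top [ 0.40873475 -0.0126761   0.76686782] 407.54884646443685
{'clock': np.float64(0.1), 'qpos': array([-1.315,  0.277,  1.506,  0.   ,  1.361, -0.121]), 'qd': array([-0.001, -0.   , -0.003, -0.002, -0.001, -0.001]), 'effort': array([ 2.000e-03, -4.177e+01, -2.464e+01, -0.000e+00,  6.000e-03,
        0.000e+00]), 'position': array([ 0.211, -0.534,  0.245]), 'ee_rot': array([-0.001,  0.982,  0.187, -0.   ]), 'contact_force': array([-0.308,  0.327, -0.376]), 'moment': array([ 0.014, -0.037, -0.042]), 'width': np.float64(0.085)}
```

View pics/top1.png

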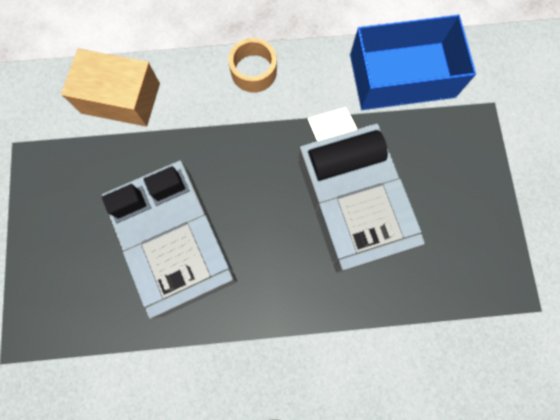

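View pics/scene1.png

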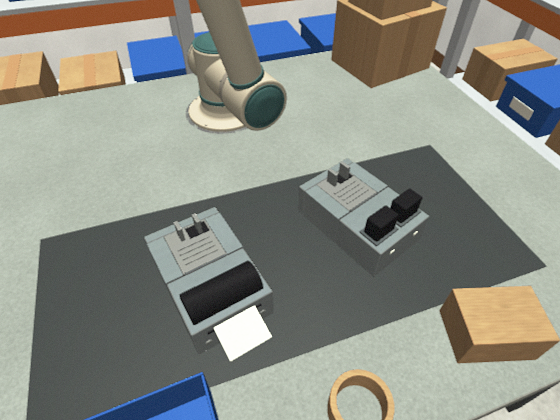

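Top view: the printer (black roll, white label) is at right, with its pull near (372,237). The charger is at left, with its pull near (177,279). I'll zoom in on the printer in both views.

Run:
```python
from h import *
a=load('pics/top1.png')['frame'][170:280,295:435]; b=load('pics/scene1.png')['frame'][195:305,135:275]
cv2.imwrite('pics/crop1.png',np.vstack([cv2.resize(a[25:95],None,fx=5,fy=4.28,interpolation=cv2.INTER_CUBIC)[:300],cv2.resize(b[0:70],None,fx=5,fy=4.28,interpolation=cv2.INTER_CUBIC)]))
```

```text
(no output)
```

View pics/crop1.png

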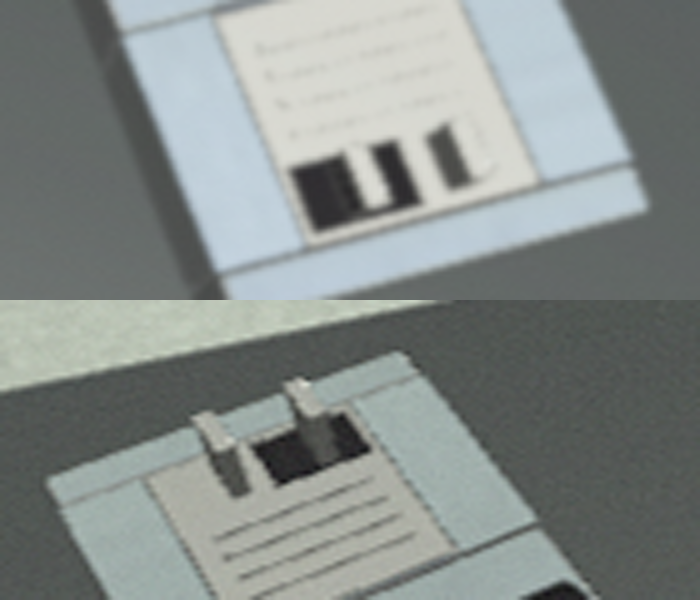

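Run:
```python
from h import *
from scipy.optimize import least_squares
T=load('pics/top1.png');S=load('pics/scene1.png')
t=lambda X,Y:(295+X/5,195+Y/4.286); s=lambda X,Y:(135+X/5,195+(Y-300)/4.286)
# local (mm), w = plate y offset
obs=[(T,t(305,247),(-18,42,-24),1),(T,t(540,183),(-18,-42,-24),1),(T,t(213,15),(82,42,-24),1),
(T,t(343,150),(12,26,10),0),(T,t(367,207),(-12,26,10),0),(T,t(478,118),(12,-18,10),0),(T,t(497,172),(-12,-18,10),0),
(S,s(192,415),(-12,-18,10),0),(S,s(218,450),(12,-18,10),0),(S,s(305,377),(-12,26,10),0),(S,s(330,408),(12,26,10),0),
(S,s(148,478),(-18,-42,-24),1),(S,s(350,400),(-18,42,-24),1),(S,s(455,545),(82,42,-24),1)]
def world(p,l,w):
    x,y,a,o=p; l=np.array(l)/1000+[0,o*w,0]; c,q=np.cos(a),np.sin(a)
    return [x+c*l[0]-q*l[1],y+q*l[0]+c*l[1],.104+l[2]]
f=lambda p:np.concatenate([proj(d,world(p,l,w))[0]-uv for d,uv,l,w in obs])
r=least_squares(f,[.4,-.15,.2,0],loss='soft_l1');print(r.x,np.degrees(r.x[2]));print(np.round(f(r.x).reshape(-1,2),1))
```

```text
[ 5.02868595e-01 -1.86696828e-01  2.11633921e-01  2.32273081e-04] 12.125730472066184
[[ 0.1  0.3]
 [-0.5  0.5]
 [-0.8 -0.4]
 [-0.5 -0.1]
 [-0.2  0.6]
 [-2.1 -0.6]
 [-0.7  0.7]
 [-0.5 -0. ]
 [-0.9  0.4]
 [-1.  -0.5]
 [-0.9  0.5]
 [-1.  -0.3]
 [-0.7  0.4]
 [ 0.6  1.7]]
```

```bash
cat >> h.py <<'E'
from scipy.spatial.transform import Rotation as Ro
PX,PY,YAW=.5029,-.1867,.2116
def goto(l,yaw=YAW):
    """l: local mm of grasp point rel. to pull -> tool shift fractions, twist fraction"""
    s=manip.get_state(); q=s['ee_rot']; R=Ro.from_quat([q[1],q[2],q[3],q[0]]).as_matrix()
    c,n=np.cos(YAW),np.sin(YAW); l=np.array(l)/1000
    g=np.array([PX+c*l[0]-n*l[1],PY+n*l[0]+c*l[1],.104+l[2]-.005])
    cur=np.arctan2(R[1,0],R[0,0]); d=R.T@(g-s['position'])
    print('t',round(float(s['clock']),2),'shift',np.round(d/.5,4),'mm',np.round(d*1e3,1),'twist',np.round((cur-yaw)/np.pi,4),'tilt',np.round(R[:,2],3),'F',np.round(s['contact_force'],1),'w',round(float(s['width']),4))
E
python3 -c "
from h import *
goto([0,0,100])"
```

```text
t 0.1 shift [ 0.7977 -0.4317  0.0919] mm [ 398.9 -215.8   46. ] twist 0.0526 tilt [-0.     0.002 -1.   ] F [-0.3  0.3 -0.4] w 0.0854
```

Call:
step_arm(
  moves=[0.798, -0.432, 0.09, 0.0526, -1, 0.798, -0.432, 0.09, 0.0526, -1, 0.798, -0.432, 0.09, 0.0526, -1, 0.798, -0.432, 0.09, 0.0526, -1, 0.798, -0.432, 0.09, 0.0526, -1],
  force=40,
)

```text
clock: 0.6
position: [0.3716, -0.3431, 0.2203]
ee_rot: [-0.0, 0.994, 0.105, -0.0]
contact_force: [1.2, -0.3, -0.4]
width: 0.0852
```

```bash
python3 -c "
from h import *
goto([0,0,100])"
```

```text
t 0.6 shift [ 0.3223 -0.2508  0.0426] mm [ 161.1 -125.4   21.3] twist -0.0002 tilt [-0.  0. -1.] F [ 1.2 -0.3 -0.4] w 0.0852
```

Call:
step_arm(
  moves=[0.31, -0.24, 0.04, 0, -1, 0.31, -0.24, 0.04, 0, -1, 0.31, -0.24, 0.04, 0, -1, 0.31, -0.24, 0.04, 0, -1, 0.31, -0.24, 0.04, 0, -1],
)

```text
clock: 1.1
position: [0.4997, -0.1901, 0.1996]
ee_rot: [-0.002, 0.994, 0.109, 0.0]
contact_force: [-1.4, -0.4, -0.5]
width: 0.0855
```

```bash
python3 -c "
from h import *
goto([0,0,60])"
```

```text
t 1.1 shift [ 0.0077 -0.0051  0.0813] mm [ 3.8 -2.5 40.7] twist 0.002 tilt [ 0.     0.003 -1.   ] F [-1.4 -0.4 -0.5] w 0.0855
```

Call:
step_arm(
  moves=[0.005, -0.003, 0.08, 0, -1, 0.005, -0.003, 0.08, 0, -1, 0.005, -0.003, 0.08, 0, -1],
)

```text
clock: 1.4
position: [0.4983, -0.1932, 0.1603]
ee_rot: [-0.001, 0.994, 0.105, -0.001]
contact_force: [-0.9, 0.7, -0.1]
width: 0.0857
```

Run:
```python
from h import *
goto([0,0,3])
d=snap('scene','pics/scene2.png'); t=snap('top','pics/top2.png')
a=d['frame'][150:270,130:270]; b=t['frame'][170:270,300:440]
cv2.imwrite('pics/crop2.png',np.vstack([cv2.resize(a,None,fx=4,fy=2.7,interpolation=3),cv2.resize(b,None,fx=4,fy=2.7,interpolation=3)]))
```

```text
t 1.4 shift [ 0.012  -0.0105  0.1166] mm [ 6.  -5.3 58.3] twist -0.0001 tilt [-0.003  0.001 -1.   ] F [-0.9  0.7 -0.1] w 0.0857
```

View pics/crop2.png

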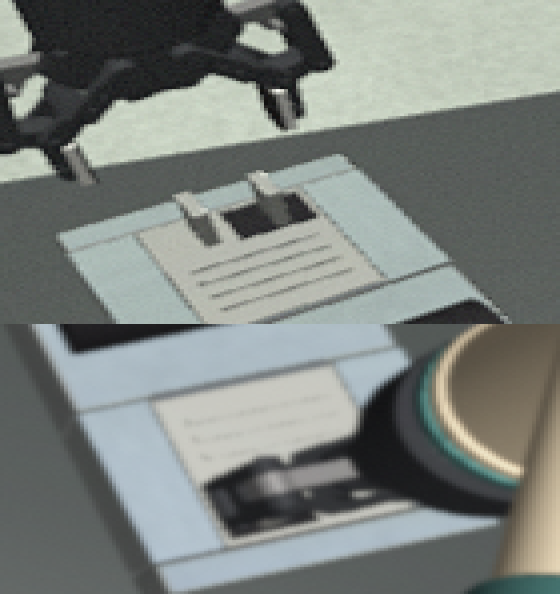

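The gripper hovers over the printer pull with the jaws either side of the fins (scene fingertips near (151,217) and (202,197)). I'll re-read the state for noise and check the fingertips against the calibration.

Run:
```python
from h import *
goto([0,0,3])
get_image('top');goto([0,0,3])
s=manip.get_state();d=load('pics/scene2.png');q=s['ee_rot'];R=Ro.from_quat([q[1],q[2],q[3],q[0]]).as_matrix()
for y in(.0425,-.0425):
  for x in (-.011,.011): print(proj(d,s['position']+R@[x,y,.001])[0])
```

```text
t 1.5 shift [ 0.0095 -0.0132  0.1199] mm [ 4.7 -6.6 59.9] twist -0.0004 tilt [ 0.001 -0.001 -1.   ] F [ 0.5 -0.2  0.5] w 0.0852
t 1.55 shift [ 0.009  -0.0135  0.1204] mm [ 4.5 -6.8 60.2] twist -0.0004 tilt [ 0.002 -0.001 -1.   ] F [ 0.8  0.3 -0.2] w 0.0853
[149.55720596 210.15074929]
[153.78728089 218.30234231]
[195.04333909 192.04626017]
[199.90419114 199.51094865]
```

Call:
step_arm(
  moves=[0.009, -0.0136, 0.06, 0, -1, 0.009, -0.0136, 0.08, 0, -1, 0.009, -0.0136, 0.08, 0, -1, 0.009, -0.0136, 0.08, 0, -1],
)

```text
clock: 1.95
position: [0.5026, -0.186, 0.1215]
ee_rot: [0.0, 0.994, 0.105, 0.0]
contact_force: [-0.6, -0.4, 0.6]
width: 0.0853
```

Run:
```python
from h import *
goto([0,0,3]);get_image('top');goto([0,0,3])
```

```text
t 1.95 shift [0.0004 0.0014 0.0391] mm [ 0.2  0.7 19.5] twist -0.0001 tilt [ 0.001 -0.001 -1.   ] F [-0.6 -0.4  0.6] w 0.0853
t 2.0 shift [-0.0002  0.0011  0.0396] mm [-0.1  0.5 19.8] twist -0.0001 tilt [ 0.002 -0.001 -1.   ] F [-0.3  0.2 -0.3] w 0.0852
```

Call:
step_arm(
  moves=[0, 0.001, 0.039, 0, -1, 0, 0.001, 0.039, 0, -0.6, 0, 0.001, 0.039, 0, -0.3, 0, 0.001, 0.039, 0, -0.3, 0, 0.001, 0.039, 0, -0.3],
  force=30,
)

```text
clock: 2.5
position: [0.5029, -0.1862, 0.1021]
ee_rot: [0.001, 0.994, 0.106, 0.001]
contact_force: [0.2, 1.0, 0.8]
width: 0.0557
```

Run:
```python
from h import *
d=snap('scene','pics/scene3.png'); goto([0,0,3])
cv2.imwrite('pics/crop3.png',cv2.resize(d['frame'][170:270,130:270],None,fx=5.5,fy=5.5,interpolation=3))
```

```text
t 2.55 shift [-0.      0.0012 -0.    ] mm [-0.   0.6 -0. ] twist -0.0 tilt [ 0.001 -0.001 -1.   ] F [ 0.1  0.3 -0.7] w 0.0554
```

View pics/crop3.png

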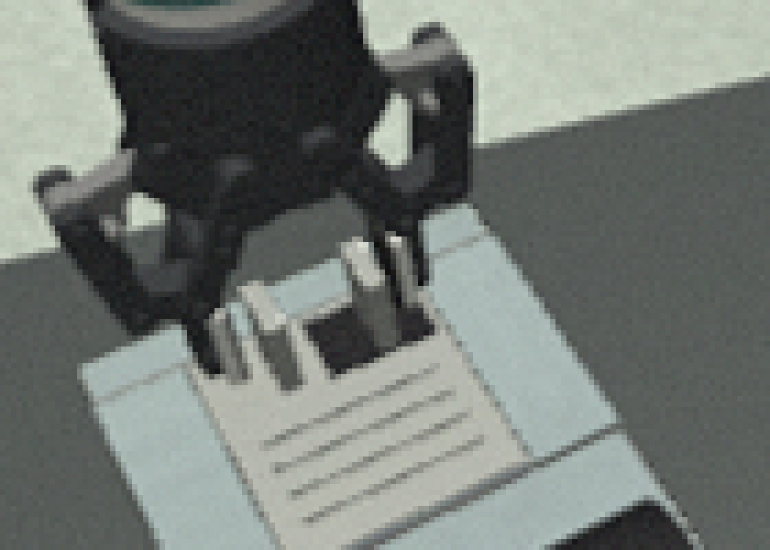

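The jaws straddle both fins: pads at crop (230,345) and (400,270), with a small gap to the tab and a larger one to the fixed grip, as expected. Closing.

Call:
step_arm(
  moves=[0, 0, 0, 0, 0, 0, 0, 0, 0, 0.15, 0, 0, 0, 0, 0.3, 0, 0, 0, 0, 0.3, 0, 0, 0, 0, 0.3],
  force=30,
)

```text
clock: 3.05
position: [0.5028, -0.1873, 0.1022]
ee_rot: [0.001, 0.994, 0.106, 0.0]
contact_force: [-1.7, -4.3, 5.0]
width: 0.0351
```

Call:
step_arm(
  moves=[0, 0, 0, 0, 0.4, 0, 0, 0, 0, 0.4],
)

```text
clock: 3.25
position: [0.5028, -0.1873, 0.1022]
ee_rot: [0.001, 0.994, 0.106, 0.0]
contact_force: [-1.8, -4.3, 5.7]
width: 0.035
```

Run:
```python
from h import *
goto([0,0,3])
for th in (.05,.1,.2,.3,.5,.7,.9,1.1,1.3,1.45,1.57,1.62): 
    c,n=np.cos(th),np.sin(th); x,z=82-82*c+27*n, 82*n+27*c-27
    print(th,'x %.4f z %.4f'%(x/500,-z/500))
```

```text
t 3.25 shift [ 0.0005 -0.0012  0.0004] mm [ 0.2 -0.6  0.2] twist 0.0001 tilt [ 0.001 -0.003 -1.   ] F [-1.8 -4.3  5.7] w 0.035
0.05 x 0.0029 z -0.0081
0.1 x 0.0062 z -0.0161
0.2 x 0.0140 z -0.0315
0.3 x 0.0233 z -0.0461
0.5 x 0.0460 z -0.0720
0.7 x 0.0734 z -0.0930
0.9 x 0.1044 z -0.1080
1.1 x 0.1377 z -0.1167
1.3 x 0.1722 z -0.1185
1.45 x 0.1978 z -0.1153
1.57 x 0.2179 z -0.1100
1.62 x 0.2260 z -0.1071
```

Width 35 mm, so the tab is fully in. Starting the arc.

Call:
step_arm(
  moves=[0.003, 0, -0.008, 0, 0.4, 0.006, 0, -0.016, 0, 0.4, 0.01, 0, -0.024, 0, 0.4, 0.014, 0, -0.0315, 0, 0.4, 0.014, 0, -0.0315, 0, 0.4],
)

```text
clock: 3.75
position: [0.5083, -0.1862, 0.1164]
ee_rot: [0.001, 0.994, 0.106, -0.002]
contact_force: [-2.3, -6.5, -2.4]
width: 0.0349
```

Run:
```python
from h import *
goto([7,0,18.8])
d=snap('scene','pics/scene4.png')
cv2.imwrite('pics/crop4.png',cv2.resize(d['frame'][140:280,130:290],None,fx=4,fy=4,interpolation=3))
```

```text
t 3.75 shift [ 0.0032 -0.0012 -0.0028] mm [ 1.6 -0.6 -1.4] twist 0.0004 tilt [-0.003 -0.003 -1.   ] F [-2.3 -6.5 -2.4] w 0.0349
```

View pics/crop4.png

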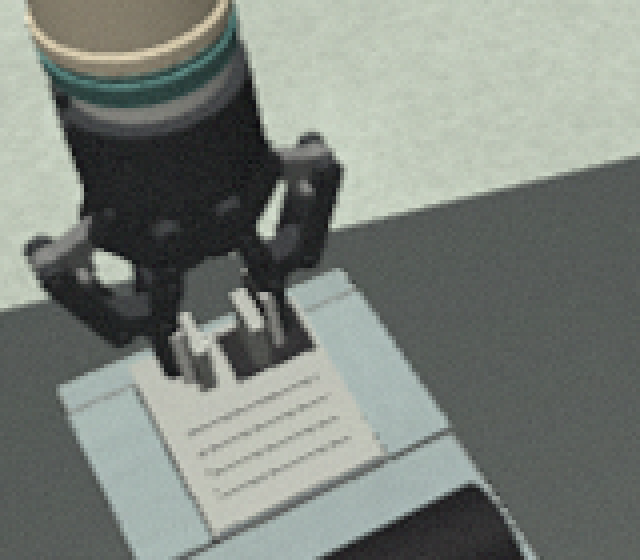

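The cover's free edge is up at crop (140,370) and the forces are small. Continuing the arc.

Call:
step_arm(
  moves=[0.009, 0, -0.0146, 0, 0.4, 0.02, 0, -0.028, 0, 0.4, 0.032, 0, -0.0405, 0, 0.4, 0.045, 0, -0.052, 0, 0.4, 0.0594, 0, -0.0615, 0, 0.4],
)

```text
clock: 4.3
position: [0.5352, -0.1804, 0.1469]
ee_rot: [0.002, 0.994, 0.106, -0.004]
contact_force: [-5.8, -8.6, -1.3]
width: 0.0348
```

Run:
```python
from h import *
goto([36.7,0,49.5]);get_image('top');get_image('top');goto([36.7,0,49.5])
```

```text
t 4.3 shift [ 0.0076 -0.0011 -0.0034] mm [ 3.8 -0.6 -1.7] twist 0.0004 tilt [-0.008 -0.004 -1.   ] F [-5.8 -8.6 -1.3] w 0.0348
t 4.4 shift [ 0.005  -0.0012 -0.0018] mm [ 2.5 -0.6 -0.9] twist 0.0004 tilt [-0.005 -0.004 -1.   ] F [-3.8 -6.5  2.1] w 0.0349
```

Call:
step_arm(
  moves=[0.015, 0, -0.0083, 0, 0.4, 0.031, 0, -0.015, 0, 0.4, 0.0474, 0, -0.0202, 0, 0.4, 0.0643, 0, -0.0237, 0, 0.4, 0.0815, 0, -0.0254, 0, 0.4],
)

```text
clock: 4.9
position: [0.5758, -0.1717, 0.1608]
ee_rot: [0.002, 0.994, 0.106, -0.003]
contact_force: [-5.9, -6.1, 4.0]
width: 0.0347
```

Run:
```python
from h import *
get_image('top');get_image('top');goto([77.5,0,62.2])
```

```text
t 5.0 shift [ 0.0024 -0.0013 -0.0005] mm [ 1.2 -0.6 -0.2] twist 0.0002 tilt [-0.002 -0.003 -1.   ] F [-2.3 -5.   4.1] w 0.0346
```

Call:
step_arm(
  moves=[0.0173, 0, 0, 0, 0.4, 0.0344, 0, 0.0016, 0, 0.4, 0.0514, 0, 0.005, 0, 0.4, 0.0679, 0, 0.01, 0, 0.4, 0.0679, 0, 0.01, 0, 0.4],
)

```text
clock: 5.5
position: [0.6122, -0.1639, 0.1562]
ee_rot: [0.002, 0.994, 0.106, 0.0]
contact_force: [-1.0, -3.9, 3.9]
width: 0.035
```

Run:
```python
from h import *
d=snap('scene','pics/scene5.png'); goto([111.4,0,57.2])
cv2.imwrite('pics/crop5.png',cv2.resize(d['frame'][100:300,110:310],None,fx=3,fy=3,interpolation=3))
```

```text
t 5.55 shift [-0.0005 -0.0013 -0.    ] mm [-0.2 -0.6 -0. ] twist 0.0001 tilt [ 0.002 -0.003 -1.   ] F [ 0.9 -3.3  3.9] w 0.0342
```

View pics/crop5.png

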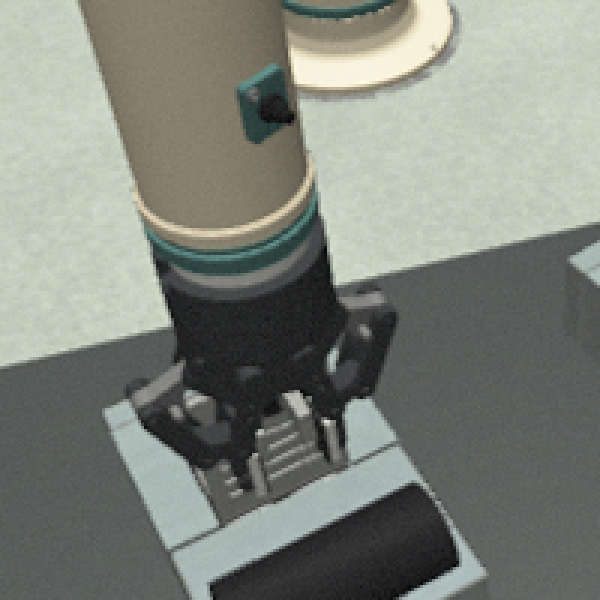

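The cover stands upright at about 1.6 rad with little force. Releasing, holding still.

Call:
step_arm(
  moves=[0, 0, 0, 0, 0, 0, 0, 0, 0, -0.3, 0, 0, 0, 0, -0.6, 0, 0, 0, 0, -1, 0, 0, 0, 0, -1],
)

```text
clock: 6.05
position: [0.6112, -0.1625, 0.1554]
ee_rot: [0.0, 0.994, 0.106, -0.0]
contact_force: [-0.1, 0.9, -0.3]
width: 0.0856
```

Run:
```python
from h import *
d=snap('scene','pics/scene6.png'); goto([111.4,0,57.2])
cv2.imwrite('pics/crop6.png',cv2.resize(d['frame'][180:300,130:290],None,fx=4,fy=4,interpolation=3))
```

```text
t 6.1 shift [ 0.0008  0.0018 -0.0017] mm [ 0.4  0.9 -0.8] twist -0.0 tilt [-0. -0. -1.] F [ 0.6 -0.  -0.6] w 0.0853
```

View pics/crop6.png

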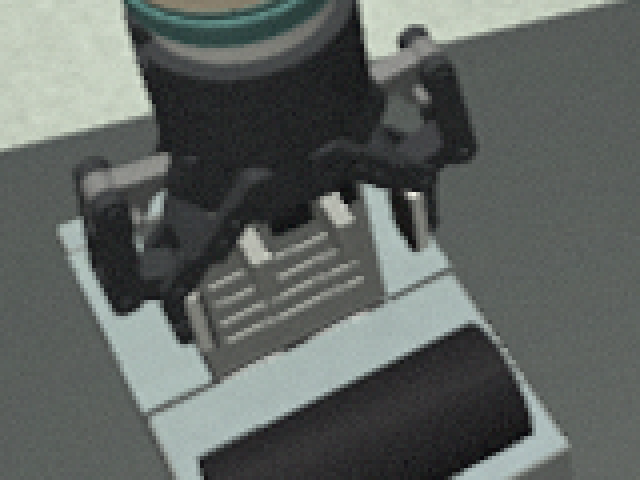

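The jaws are open, both fins free and the cover still upright. Retracting straight up.

Call:
step_arm(
  moves=[0, 0, -0.03, 0, -1, 0, 0, -0.08, 0, -1, 0, 0, -0.15, 0, -1, 0, 0, -0.23, 0, -1, 0, 0, -0.3, 0, -1],
)

```text
clock: 6.6
position: [0.6113, -0.1625, 0.3074]
ee_rot: [0.0, 0.994, 0.106, 0.0]
contact_force: [0.8, 0.5, -0.5]
width: 0.0854
```

Call:
step_arm(
  moves=[-0.2, 0.3, -0.05, 0, -1, -0.2, 0.3, -0.05, 0, -1, -0.2, 0.3, -0.05, 0, -1, -0.2, 0.3, -0.05, 0, -1, -0.2, 0.3, -0.05, 0, -1],
)

```text
clock: 7.1
position: [0.5433, -0.3347, 0.3309]
ee_rot: [0.002, 0.995, 0.103, -0.0]
contact_force: [-0.9, 1.2, 0.6]
width: 0.0851
```

Run:
```python
from h import *
d=snap('scene','pics/scene7.png'); goto([111.4,0,57.2])
p=[(82+x,y,-24+100) for x in(0,) for y in(42,-42)]+[(82,42,-24),(82,-42,-24)]
c,n=np.cos(YAW),np.sin(YAW)
for l in p: print(l,proj(d,[PX+(c*l[0]-n*l[1])/1e3,PY+(n*l[0]+c*l[1])/1e3,.104+l[2]/1e3])[0])
```

```text
t 7.15 shift [ 0.202  -0.3027  0.3485] mm [ 101.  -151.4  174.3] twist -0.0012 tilt [ 0. -0. -1.] F [0.3 1.6 0.3] w 0.0858
(82, 42, 76) [220.09708349 218.60743475]
(82, -42, 76) [171.52738395 239.88397594]
(82, 42, -24) [226.45454438 253.92873619]
(82, -42, -24) [183.41322799 274.47617672]
```

View pics/scene7.png

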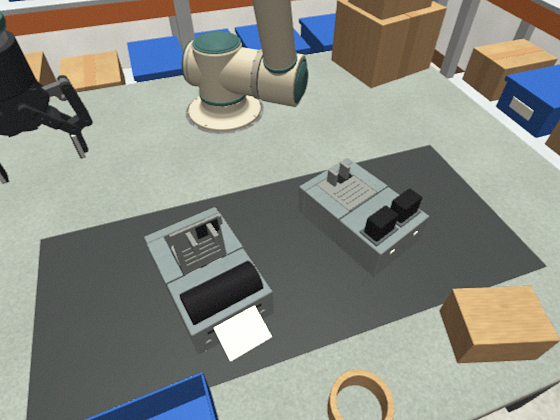

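The cover stands upright by itself: its top corners are near (168,242) and (216,220), against (172,240) and (220,219) predicted for upright. The charger is shut and the arm is clear.

Call:
step_arm(
  moves=[0, 0, 0, 0, -1, 0, 0, 0, 0, -1, 0, 0, 0, 0, -1],
)

```text
clock: 7.45
position: [0.5455, -0.3288, 0.3303]
ee_rot: [-0.0, 0.994, 0.106, -0.0]
contact_force: [-0.1, -0.5, 0.0]
width: 0.0857
```

Run:
```python
from h import *
d=get_image('scene')['frame'];o=load('pics/scene7.png')['frame']
print('max change at printer/charger',np.abs(cv2.GaussianBlur(d,(5,5),0).astype(int)-cv2.GaussianBlur(o,(5,5),0))[150:350,140:435].max())
print(job.sign_off())
```

```text
max change at printer/charger 6
the job is handed in; nothing more can be done
None
```

The printer's battery cover now stands open by itself at about 1.6 rad, and I handed the job in at about 7.5 s. I pinched the release tab fully in (the jaws closed to 35 mm; fully pressed is 36 mm), swung the cover up along its hinge arc, let go and backed the arm clear.

**Cover:** In the last picture its top corners were about 4 px from where an upright cover should appear. The angle comes from the gripper's position just before I let go, not from a direct reading. A second picture 0.3 s later showed no change beyond image noise.

**Charger:** Its cover looks shut in the last picture, and the arm did not go near it.

**Forces:** No wrist-force reading I took went above about 11 N, and nothing was touching the arm at the end. No checks failed or disagreed.

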